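# Zero a bench rolling mill and set its roll gap

### The job

Zero the little rolling mill and set it for half-millimetre sheet. Turn the bar handle on top clockwise until the rolls meet and it stops, then, with the screw left against its stop, turn only the graduated ring under the handle so that its red zero mark stands at the white index line. Finally back the handle off counter-clockwise, the ring riding along, by two main divisions (a fifth of a turn), so that the second long mark after the red one stands at the index line, and let go; leave everything else on the bench where it lies.

Things in the scene. Friction and masses are not known exactly. Their poses are not given: they have to be found in the camera images.
- mill: Green bench rolling mill on a dark wooden board (170 x 190 mm), fixed. Origin: centre of the board's underside, on the vertical screw axis; -x is the front (side of the index line). Heights: green bridge top 150 mm, dark fixed collar (84 mm wide) to 162, ring 164 to 189, bar handle 195 to 219. Crank at the -y side, below 100 mm.
- adjuster (a joint): Adjusting screw with its bar handle, angle in rad about the vertical axis. 0 = bottomed, rolls touching (hard stop); grows as the handle turns counter-clockwise seen from above (2.5 mm of roll lift a turn); upper stop 3.0. Takes about 0.25 N m, stays where left, carries the ring along.
- scale_ring (a joint): Graduated ring, angle relative to the handle in rad, positive counter-clockwise from above. The ring is a friction fit on the screw (about 0.06 N m): held by itself it turns alone and the screw stays put. The red mark stands at the index line when this angle plus the adjuster's angle is 0.
- handle_centre (a point): Centre of the steel bar handle, on the screw axis, 207 mm above the bench. Bar 60 mm long, 14 mm thick, 24 mm high, flat sides, round ends; this point's x axis runs along the bar (at adjuster = 0 the bar lies 0.5 rad counter-clockwise of the mill's x axis). The ring's top is 18 mm below this point.
- ring_centre (a point): Centre of the ring's vertical grip band, on the screw axis, 173 mm above the bench. Aluminium ring, 66 mm in diameter; the band runs 9 mm below to 9 mm above this point, then a bevel with the marks rises 7 mm more. Collar top 11 mm below this point. The bar above is shorter than the ring is wide: open fingers reach down past it on both sides.
- zero_mark (a point): The bold red zero mark, a point on the ring's outer face (33 mm from the axis, mid band); it turns with the ring. The ring has ten long marks 36 degrees apart, the red one and nine black, with four short ones between each two.
- second_mark (a point): The second long mark clockwise (seen from above) of the red one, 72 degrees from it, as a point on the ring's outer face (33 mm from the axis, mid band). It comes to the index line when the ring and handle are backed off two main divisions from zero.
- index_line (a point): White index line on the fixed dark collar at the front of the mill, as a point at the ring's outer face (33 mm from the axis on the mill's -x side, at the height of the mid band). A mark that is exactly set coincides with this point; 1 mm is about 1.7 degrees.
- copper_strip: Bystander, to be left alone: copper strip 45 x 150 x 3 mm lying flat, waiting to be rolled.
- pliers_flat: Bystander, to be left alone: red-handled flat pliers, 132 mm long, lying flat.
- handpiece: Bystander, to be left alone: dark grey-green rotary handpiece, 145 mm long, lying.
- flux_jar: Bystander, to be left alone: white jar with a blue lid, 53 mm wide, 58 mm high.
- pocket_scale: Bystander, to be left alone: black pocket scale, 110 x 72 x 21 mm.
- bench_block: Bystander, to be left alone: square steel bench block, 64 x 64 x 22 mm.
- needle_file_a: Bystander, to be left alone: needle file with a red handle, 146 mm long, lying.

How it is judged (in metres and radians):
On the way, in this order (a step that is already met when the one before it is completed fails the run):
1. The handle has been turned clockwise until the screw is bottomed (within about 3 degrees of the stop) (value of joint adjuster below 0.05 rad), for 0.2 s.
2. With the screw still bottomed (within about 3 degrees), the ring's red zero mark stands at the index line, within 3.5 mm (6 degrees) (value of joint adjuster below 0.06 rad and distance between zero_mark and index_line below 0.0035 m), for 0.2 s.
At the end, for the whole second after the job is handed in: The second long mark stands at the index line within 4 mm (7 degrees) and the screw is backed off 72 degrees from its stop, within 9 degrees (1.097 to 1.417 rad), at rest (distance between second_mark and index_line below 0.004 m and value of joint adjuster between 1.097 and 1.417 rad and velocity of joint adjuster between -0.05 and 0.05 rad/s); the robot touches nothing.
It fails at once if A bystander was moved by more than 15 mm (distance of any of copper_strip, pliers_flat, handpiece, flux_jar, pocket_scale, bench_block, needle_file_a from where it was at the start of the episode above 0.015 m).
It also fails if it takes over 72 s, if anything falls off the work surface, if the arm or the gripper's body presses on something with over 40 N, if the wrist force passes 120 N, or if a joint passes its speed limit or range.

### The arm

A 7-joint arm with a two-finger parallel gripper is mounted at the origin on a cart in front of the work surface, level with it; the furniture and walls round the work are solid. World frame = base frame: x ahead of the robot, y to its left, z up, the work surface at z = 0. Lengths are in m, angles in degrees, forces in N, time in s.
With the tool pointing down it reaches from about 0.4 to 0.9 m from the base axis. Payload 5.6 kg.
Tool frame: the origin (TCP) lies midway between the tips of the shut fingers; the grasp point (between the pads) lies 19 mm behind it (r.tcp_to_grasp is the distance from the TCP to the grasp point, in m); z points along the fingers, y is the line along which they close (so a half turn about z gives the same grasp; the last joint's range is limited). The gripper opens to 92 mm and grips with 3 to 60 N. Pads are 20 mm wide; open, the fingers measure 128 mm over their backs; the gripper's body (75 mm by 189 mm) begins 69 mm behind the grasp point.
Start: joints at [70.474, 26.786, -0.665, 91.828, 0.344, 61.387, -3.226], TCP at [0.191, -0.621, 0.215] pointing down, gripper open.
Joint ranges: [-144.91, 144.91], [-17.63, 115.5], [-89.93, 88.59], [15.96, 139.68], [-74.01, 254.01], [8.47, 105.57], [-167.45, 167.45]. Speed limits (degrees/s): [147.25, 147.25, 180, 180, 180, 180, 180].

### API

Orientations are given as a 3x3 rotation matrix whose columns are the frame's x, y, z axes.
In Python, from rig import r, imaging, telemetry gives the robot as it stands (r), with the cameras (imaging) and the readings (telemetry).
- The arm moves only by the shell command python3 steer.py 'ROWS' [FORCE]. ROWS is a JSON object whose key "ticks" holds a list of rows, 1 to 8 of them, each of 7 numbers: a rotation vector rx, ry, rz in degrees, then dx, dy, dz in m, then the finger opening in m; each row is the pose to reach, as a shift and turn from the pose commanded when the command began, along the tool's axes at that moment; what a row does not reach only later rows make up. A row lasts 1/12 s, in which the tool goes at most 0.0417 m and 7.16 degrees, less where a joint would pass 70% of its speed; a pose out of reach is approached as far as the arm can. The fingers move at their own pace and stop on an object; FORCE is the grip in N (left out, the last holds). Time passes only in rows, so rows that do not move let the fingers close. It prints the time, the measured TCP pose, the force, the opening and the grip force at its end. Input that does not fit is refused with a message, and nothing moves.
- telemetry.sense(): the state, without advancing time (a new reading comes with each control period).
- imaging.read_camera(name): name is "side" or "top" or "wrist"; returns a dict with "img" (420x560x3 uint8, red, green, blue), "K" (3x3 intrinsics, pixels), "dist_coeffs" ([k1, k2, p1, p2, k3] as OpenCV has them; the pictures are not rectified), "R" (3x3) and "t" (3): a world point X has camera coordinates R X + t; the wrist camera has in their place "T_tool_cam" (4x4, takes a point from camera to tool coordinates, whose origin is the TCP and whose axes are the flange's). Camera axes: x right, y down, z forward; pixel columns grow to the right and rows downward; lengths in m; the calibration is good to about 2 mm. A picture is of the moment at which its call begins: read the wrist's pose just before it. There is no depth.
- r.hand_in(): hands the job in; it is judged then, once.
The state is a dict: "clock": time; "joint_positions": joint angles; "qvel": joint speeds; "joint_torque": joint torques, N m; "tool_pos": TCP position; "orientation": TCP orientation; "ft_force": force on the tool from outside, world axes, zero at the start; "ft_torque": the same for the moment, N m; "opening": finger opening in m; "grip_force": force on a finger pad.
Only numpy, scipy, OpenCV 4.12 (cv2) and the standard library are available. Lean on these libraries where they do the work, as an engineer would, in place of code of your own. Each camera call takes 0.05 s, during which the arm holds its last target. There are 200 camera calls.

## Working session

There is one attempt and no reset: what is moved stays moved. The work goes in short steps, Python scripts to look and compute and a shell command to move; the robot and the scene stay as the last step left them, time stands still between calls to the robot, and variables do not carry over. Pictures are saved under pics/ and viewed, at most 10 in all, crops included, and the job is handed in when it is done.

```bash
ls; mkdir -p pics; cat > h.py <<'E'
import numpy as np, cv2
from rig import r, imaging, telemetry
def ray(c,u,v):
    p=cv2.undistortPoints(np.array([[[u,v]]],float),c["K"],np.array(c["dist_coeffs"]))[0,0]
    R=np.array(c["R"]);t=np.array(c["t"]);d=R.T@np.array([p[0],p[1],1]);return -R.T@t,d
def plane(c,u,v,z):
    o,d=ray(c,u,v);return o+d*(z-o[2])/d[2]
def proj(c,X):
    return cv2.projectPoints(np.array(X,float).reshape(-1,3),cv2.Rodrigues(np.array(c["R"]))[0],np.array(c["t"],float),c["K"],np.array(c["dist_coeffs"]))[0].reshape(-1,2)
def wrist():
    s=telemetry.sense();c=imaging.read_camera("wrist");T=np.eye(4);T[:3,:3]=s["orientation"];T[:3,3]=s["tool_pos"]
    M=np.linalg.inv(T@np.array(c["T_tool_cam"]));c["R"]=M[:3,:3];c["t"]=M[:3,3];return c
def save(n,img): cv2.imwrite("pics/"+n,cv2.cvtColor(img,cv2.COLOR_RGB2BGR))
E
python3 - <<'E'
from h import *
for n in("side","top"):
    c=imaging.read_camera(n);np.save(n+".npy",c,allow_pickle=True);save(n+"0.png",c["img"])
    print(n,-np.array(c["R"]).T@np.array(c["t"]))
s=telemetry.sense();print(s["clock"],s["tool_pos"],s["orientation"])
E
```

```text
pics
rig.py
steer.py
side [0.4728124  1.00414058 0.77694326]
top [0.41460448 0.01926778 1.37786415]
0.1 [ 0.19049204 -0.62095203  0.21374897] [[ 9.56015928e-01  2.93314194e-01 -5.73380613e-04]
 [ 2.93314722e-01 -9.56014912e-01  1.40060189e-03]
 [-1.37344002e-04 -1.50717869e-03 -9.99998855e-01]]
```

View pics/top0.png

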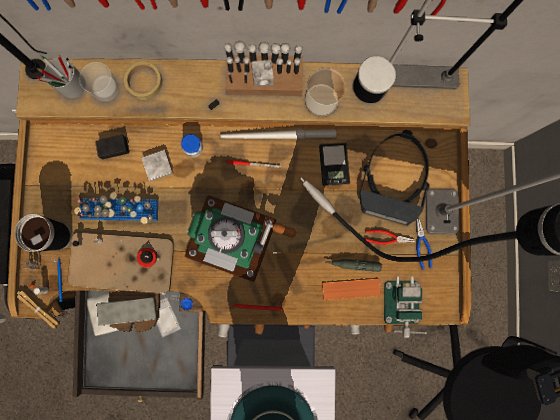

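View pics/side0.png

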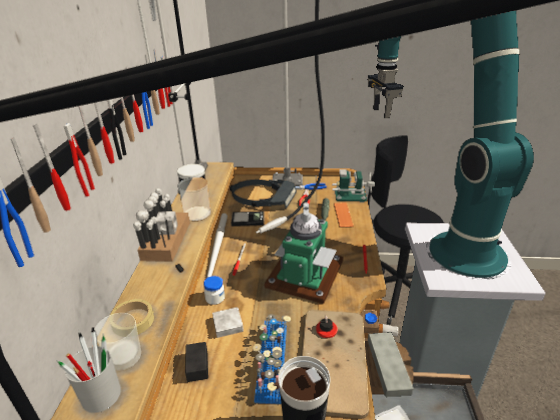

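The top view shows the mill around (226,236) with x up and the crank to the right. Bystanders are well clear of it. Next I'll zoom in.

```bash
python3 - <<'E'
from h import *
c=np.load("top.npy",allow_pickle=True).item()
a=cv2.resize(c["img"][190:285,175:300],None,fx=6,fy=6,interpolation=cv2.INTER_CUBIC)
save("topz.png",a)
for z in(0.207,0.189,.162):print(plane(c,226,235,z))
E
```

```text
[0.47782223 0.10943948 0.207     ]
[0.47879409 0.11082572 0.189     ]
[0.48025189 0.11290507 0.162     ]
```

View pics/topz.png

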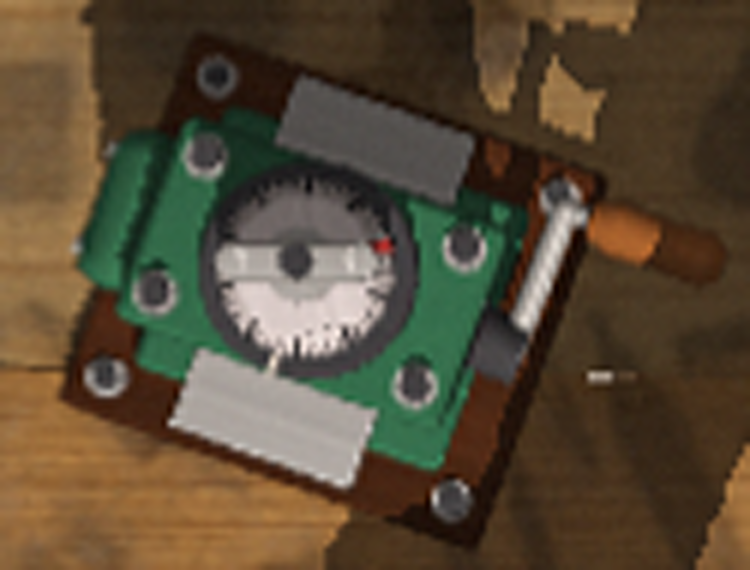

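The crop shows:
- **Bar:** about parallel to world y, centre near (294,260) in the crop.
- **Index line:** lower left at (272,362).
- **Red mark:** on the right at (384,245).

I'll compute approximate poses, then look again from above with the wrist camera.

```bash
python3 - <<'E'
from h import *
c=np.load("top.npy",allow_pickle=True).item()
f=lambda x,y,z:plane(c,175+(x+.5)/6-.5,190+(y+.5)/6-.5,z)
C=f(294,260,.222);print("hub",C)
for n,p in dict(idx=(272,362,.162),red=(384,245,.184),b1=(218,260,.219),b2=(370,258,.219)).items():
    q=f(*p);d=q-C;print(n,q.round(4),np.degrees(np.arctan2(d[1],d[0])),np.hypot(d[0],d[1]))
B=[f(*p,.01)[:2] for p in((200,38),(605,180),(475,545),(65,398))];print(np.round(B,3),np.mean(B,0))
s=telemetry.sense();R=np.array(s["orientation"]);p=np.array(s["tool_pos"])
for w in((.24,-.42,.34),(.33,-.12,.34),(C[0]-.0,C[1],.34)):print((R.T@(np.array(w)-p)).round(3))
print(np.array(imaging.read_camera("wrist")["T_tool_cam"]).round(3))
E
```

```text
hub [0.48144499 0.1136473  0.222     ]
idx [0.446  0.1259 0.162 ] 160.9133042854647 0.03750152980301913
red [0.4899 0.0832 0.184 ] -74.53354935464593 0.031550546071261815
b1 [0.4811 0.1415 0.219 ] 90.67469922888647 0.027833348478196362
b2 [0.4828 0.0863 0.219 ] -87.08208216161351 0.027348653318235036
[[ 0.589  0.174]
 [ 0.53  -0.002]
 [ 0.374  0.051]
 [ 0.433  0.227]] [0.48147309 0.11267853]
[ 0.106 -0.178 -0.126]
[ 0.28  -0.438 -0.126]
[ 0.494 -0.617 -0.125]
[[-0.001 -0.957 -0.291  0.083]
 [ 1.    -0.001 -0.     0.001]
 [-0.    -0.291  0.957 -0.17 ]
 [ 0.     0.     0.     1.   ]]
```

```bash
python3 steer.py '{"ticks":[[0, 0, 0, 0, 0, -0.04, 0.092], [0, 0, 0, 0.01, -0.02, -0.08, 0.092], [0, 0, 0, 0.03, -0.06, -0.11, 0.092], [0, 0, 0, 0.06, -0.10, -0.126, 0.092], [0, 0, 0, 0.085, -0.135, -0.126, 0.092], [0, 0, 0, 0.106, -0.178, -0.126, 0.092]]}'
python3 steer.py '{"ticks":[[0, 0, 0, 0.174, -0.26, 0, 0.092], [0, 0, 0, 0.174, -0.26, 0, 0.092], [0, 0, 0, 0.174, -0.26, 0, 0.092], [0, 0, 0, 0.174, -0.26, 0, 0.092], [0, 0, 0, 0.174, -0.26, 0, 0.092], [0, 0, 0, 0.174, -0.26, 0, 0.092], [0, 0, 0, 0.174, -0.26, 0, 0.092], [0, 0, 0, 0.174, -0.26, 0, 0.092]]}'
python3 steer.py '{"ticks":[[0, 0, -7, 0.16, -0.14, 0, 0.092], [0, 0, -14, 0.16, -0.14, 0, 0.092], [0, 0, -21, 0.16, -0.14, 0, 0.092], [0, 0, -28, 0.16, -0.14, 0, 0.092], [0, 0, -35, 0.16, -0.14, 0, 0.092], [0, 0, -42, 0.16, -0.14, 0, 0.092], [0, 0, -49, 0.16, -0.14, 0, 0.092], [0, 0, -56, 0.16, -0.14, 0, 0.092]]}'
python3 - <<'E'
from h import *
s=telemetry.sense();print(s["clock"],s["joint_positions"],s["tool_pos"],s["orientation"])
E
```

```text
clock: 0.65
tool_pos: [0.2341, -0.4501, 0.3403]
orientation: [[0.956, 0.293, 0.002], [0.293, -0.956, -0.002], [0.001, 0.003, -1.0]]
ft_force: [1.0, -0.5, 0.5]
opening: 0.0919
grip_force: 0.0
clock: 1.32
tool_pos: [0.3237, -0.1474, 0.3391]
orientation: [[0.955, 0.298, 0.0], [0.298, -0.955, -0.001], [0.0, 0.001, -1.0]]
ft_force: [0.7, 0.2, -0.4]
opening: 0.0921
grip_force: 0.0
clock: 1.98
tool_pos: [0.435, 0.0301, 0.3385]
orientation: [[0.283, 0.959, -0.001], [0.959, -0.283, 0.001], [0.0, -0.001, -1.0]]
ft_force: [-0.1, -0.0, 0.0]
opening: 0.092
grip_force: 0.0
1.9833 [ 32.81900183   1.29496711 -40.9278036  108.55864897   0.85854814
  70.51684082 -24.84096428] [0.43502439 0.03007699 0.33854841] [[ 2.83216869e-01  9.59055378e-01 -9.92978567e-04]
 [ 9.59055862e-01 -2.83216448e-01  5.44730879e-04]
 [ 2.41199216e-04 -1.10659889e-03 -9.99999359e-01]]
```

```bash
python3 steer.py '{"ticks":[[0, 0, -7, 0.04, 0.01, 0, 0.092], [0, 0, -14, 0.08, 0.01, 0, 0.092], [0, 0, -16, 0.083, 0.012, 0, 0.092], [0, 0, -16, 0.083, 0.012, 0, 0.092], [0, 0, -16, 0.083, 0.012, 0, 0.092], [0, 0, -16, 0.083, 0.012, 0, 0.092]]}'
python3 - <<'E'
from h import *
c=wrist();np.save("w1.npy",c,allow_pickle=True)
s=telemetry.sense();print(s["tool_pos"],s["orientation"],s["joint_positions"])
save("w1.png",c["img"]);print(proj(c,[[.4815,.113,.222],[.4815,.113,.162]]))
E
```

```text
clock: 2.48
tool_pos: [0.4704, 0.1036, 0.3386]
orientation: [[0.019, 1.0, -0.001], [1.0, -0.019, -0.001], [-0.001, -0.001, -1.0]]
ft_force: [-0.3, -0.4, 0.4]
opening: 0.0922
grip_force: 0.0
[0.4704593  0.1034917  0.33875956] [[ 1.96842483e-02  9.99806175e-01 -3.78172854e-04]
 [ 9.99805722e-01 -1.96846238e-02 -1.01641857e-03]
 [-1.02366575e-03 -3.58091948e-04 -9.99999412e-01]] [ 26.0031147    8.18398648 -46.14521384 103.21020474   6.2735524
  71.24495867 -23.00545036]
[[288.59632867 191.77645737]
 [286.64965681 177.20627084]]
```

View pics/w1.png

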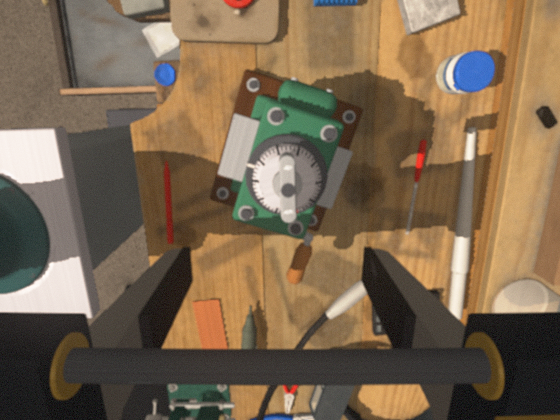

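Hub at (288,190) agrees with the top-view estimate to within 1–2 mm, and the bar direction is about 91.8° in the world. Next I'll descend over the bar.

```bash
python3 steer.py '{"ticks":[[0, 0, -2.5, 0.0097, 0.0108, 0, 0.06], [0, 0, -2.5, 0.0097, 0.0108, 0.03, 0.05], [0, 0, -2.5, 0.0097, 0.0108, 0.07, 0.05], [0, 0, -2.5, 0.0097, 0.0108, 0.1, 0.05], [0, 0, -2.5, 0.0097, 0.0108, 0.11, 0.05], [0, 0, -2.5, 0.0097, 0.0108, 0.11, 0.05]]}' 30
python3 - <<'E'
from h import *
c=wrist();save("w2.png",c["img"])
s=telemetry.sense();print(s["tool_pos"],s["orientation"]);print(proj(c,[[.4815,.113,.222],[.4815,.113,.189]]))
E
```

```text
clock: 3.03
tool_pos: [0.4801, 0.1129, 0.227]
orientation: [[-0.025, 1.0, -0.005], [1.0, 0.025, -0.001], [-0.001, -0.005, -1.0]]
ft_force: [-0.7, -0.1, 0.5]
opening: 0.0541
grip_force: 0.0
[0.48153191 0.11379698 0.22901892] [[-2.58856273e-02  9.99664275e-01 -1.12757665e-03]
 [ 9.99664893e-01  2.58853969e-02 -2.18445056e-04]
 [-1.89183949e-04 -1.13285338e-03 -9.99999340e-01]]
[[277.84383397 258.67363464]
 [277.88666152 236.50788126]]
```

View pics/w2.png

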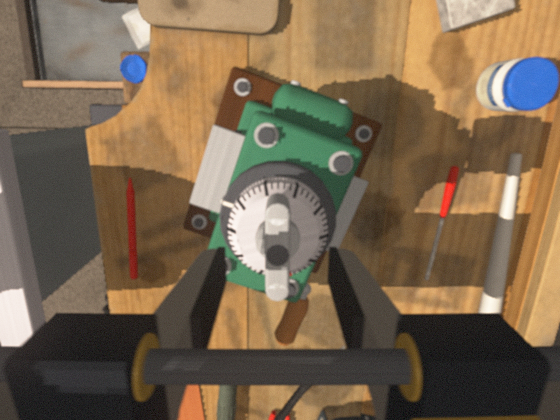

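```bash
python3 - <<'E'
from h import *
c=wrist();i=c["img"]
a=plane(c,279,194,.219);b=plane(c,275,300,.219);print(a,b,(a+b)/2,np.hypot(*(a-b)[:2]))
for p in((224,228),(334,222)):print(plane(c,*p,.162))
hsv=cv2.cvtColor(i[150:330,200:360],cv2.COLOR_RGB2HSV)
save("w2z.png",cv2.resize(i[150:330,200:360],None,fx=3.3,fy=3.3,interpolation=cv2.INTER_CUBIC))
E
```

```text
[0.48264727 0.14916463 0.219     ] [0.48200803 0.08488307 0.219     ] [0.48232765 0.11702385 0.219     ] 0.06428473947783866
[0.44429707 0.10806447 0.162     ]
[0.52348192 0.11461482 0.162     ]
```

View pics/w2z.png

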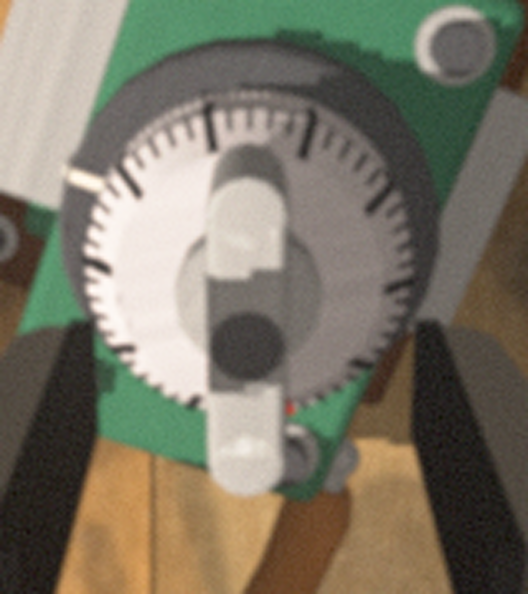

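The bar's dark hub is at about (275,255), matching the projection, so it is centred. I'll lower and grip.

```bash
python3 steer.py '{"ticks":[[0, 0, 0, 0, 0, 0.02, 0.05], [0, 0, 0, 0, 0, 0.032, 0.05], [0, 0, 0, 0, 0, 0.032, 0.05], [0, 0, 0, 0, 0, 0.032, 0.0], [0, 0, 0, 0, 0, 0.032, 0.0], [0, 0, 0, 0, 0, 0.032, 0.0], [0, 0, 0, 0, 0, 0.032, 0.0], [0, 0, 0, 0, 0, 0.032, 0.0]]}' 30
python3 -c "
from rig import r, imaging, telemetry
s=telemetry.sense();print(s['ft_torque'],s['joint_positions'])"
```

```text
clock: 3.8
tool_pos: [0.482, 0.1145, 0.1975]
orientation: [[-0.027, 1.0, 0.001], [1.0, 0.027, -0.0], [-0.0, 0.001, -1.0]]
ft_force: [0.5, 0.5, -0.6]
opening: 0.0185
grip_force: 0.0
[-0.10983667 -0.08440193 -0.0113271 ] [ 20.12029512  19.11275897 -44.16125057 111.91892153  16.16397343
  55.16232678 -30.25665927]
```

```bash
python3 steer.py '{"ticks":[[0, 0, 0, 0, 0, 0, 0], [0, 0, 0, 0, 0, 0, 0], [0, 0, 0, 0, 0, 0, 0]]}' 30
python3 steer.py '{"ticks":[[0, 0, 5, 0, 0, 0, 0], [0, 0, 10, 0, 0, 0, 0], [0, 0, 15, 0, 0, 0, 0], [0, 0, 20, 0, 0, 0, 0], [0, 0, 25, 0, 0, 0, 0], [0, 0, 30, 0, 0, 0, 0], [0, 0, 35, 0, 0, 0, 0], [0, 0, 40, 0, 0, 0, 0]]}'
python3 -c "
from rig import r, imaging, telemetry
s=telemetry.sense();print(s['ft_torque'],s['joint_positions'])"
```

```text
clock: 4.05
tool_pos: [0.4801, 0.1145, 0.1971]
orientation: [[-0.027, 1.0, -0.003], [1.0, 0.027, -0.001], [-0.001, -0.003, -1.0]]
ft_force: [-6.3, -0.3, 5.6]
opening: 0.0134
grip_force: 30.0
clock: 4.72
tool_pos: [0.4798, 0.1145, 0.1971]
orientation: [[0.624, 0.781, -0.004], [0.781, -0.624, -0.001], [-0.003, -0.002, -1.0]]
ft_force: [-6.5, -0.1, 6.4]
opening: 0.0138
grip_force: 30.0
[-0.09339896  1.36354721  0.28858712] [ 13.74956847  17.17333358 -36.27720751 112.34652884  12.38827839
  54.52350958 -67.20825366]
```

```bash
python3 steer.py '{"ticks":[[0, 0, 5, 0, 0, 0, 0], [0, 0, 10, 0, 0, 0, 0], [0, 0, 15, 0, 0, 0, 0], [0, 0, 20, 0, 0, 0, 0], [0, 0, 25, 0, 0, 0, 0], [0, 0, 30, 0, 0, 0, 0], [0, 0, 34, 0, 0, 0, 0], [0, 0, 36, 0, 0, 0, 0]]}'
python3 -c "
from rig import r, imaging, telemetry
s=telemetry.sense();print(s['ft_torque'],s['orientation'][:2])"
python3 steer.py '{"ticks":[[0, 0, 2, 0, 0, 0, 0], [0, 0, 4, 0, 0, 0, 0], [0, 0, 5, 0, 0, 0, 0], [0, 0, 5, 0, 0, 0, 0], [0, 0, 5, 0, 0, 0, 0]]}'
python3 -c "
from rig import r, imaging, telemetry
s=telemetry.sense();print(s['ft_torque'],s['joint_positions'])"
```

```text
clock: 5.38
tool_pos: [0.4797, 0.1147, 0.1971]
orientation: [[0.964, 0.266, -0.004], [0.266, -0.964, -0.001], [-0.004, 0.0, -1.0]]
ft_force: [-6.4, -0.5, 5.6]
opening: 0.0135
grip_force: 30.0
[0.05740317 1.38098329 0.17187756] [[ 0.96383566  0.26647061 -0.0037728 ]
 [ 0.26646826 -0.96384304 -0.00112287]]
clock: 5.8
tool_pos: [0.4796, 0.1147, 0.1971]
orientation: [[0.983, 0.184, -0.004], [0.184, -0.983, -0.001], [-0.004, 0.0, -1.0]]
ft_force: [-7.0, -0.1, 5.6]
opening: 0.0137
grip_force: 30.0
[0.0656627  1.44018192 0.08173715] [   7.66442748   15.81439448  -28.95684234  112.70071526    9.35668914
   53.97377848 -105.32161118]
```

```bash
for k in 1; do python3 steer.py '{"ticks":[[0, 0, 1.5, 0, 0, 0, 0], [0, 0, 3, 0, 0, 0, 0], [0, 0, 3, 0, 0, 0, 0], [0, 0, 3, 0, 0, 0, 0]]}'; done
python3 -c "
from rig import r, imaging, telemetry
s=telemetry.sense();print(s['ft_torque'],s['joint_positions'])"
python3 steer.py '{"ticks":[[0, 0, 1.5, 0, 0, 0, 0], [0, 0, 3, 0, 0, 0, 0], [0, 0, 3, 0, 0, 0, 0], [0, 0, 3, 0, 0, 0, 0]]}'
python3 -c "
from rig import r, imaging, telemetry
s=telemetry.sense();print(s['ft_torque'],s['joint_positions'])"
```

```text
clock: 6.13
tool_pos: [0.4797, 0.1147, 0.1971]
orientation: [[0.991, 0.135, -0.004], [0.134, -0.991, -0.001], [-0.004, 0.001, -1.0]]
ft_force: [-6.4, -0.1, 5.2]
opening: 0.014
grip_force: 30.6
[-0.00877644  1.39823695  0.64589313] [   7.2257226    15.7328422   -28.4625184   112.72534083    9.20728167
   53.94351654 -108.07910205]
clock: 6.47
tool_pos: [0.4799, 0.1148, 0.1971]
orientation: [[0.997, 0.083, -0.003], [0.083, -0.997, -0.001], [-0.003, 0.001, -1.0]]
ft_force: [-5.4, -0.5, 6.0]
opening: 0.0147
grip_force: 31.9
[-0.01243966  1.18876427  0.79064126] [   6.79395137   15.65723068  -27.9569527   112.74469399    9.03390733
   53.88622575 -110.8861198 ]
```

Bottomed: torque jumped to 0.8 N m while the tool twists slightly on the bar. Next I'll relax, open and measure the red mark.

```bash
python3 steer.py '{"ticks":[[0, 0, -2, 0, 0, 0, 0], [0, 0, -3, 0, 0, 0, 0], [0, 0, -3, 0, 0, 0, 0.092], [0, 0, -3, 0, 0, 0, 0.092], [0, 0, -3, 0, 0, 0, 0.092], [0, 0, -3, 0, 0, 0, 0.092], [0, 0, -3, 0, 0, 0, 0.092], [0, 0, -3, 0, 0, 0, 0.092]]}'
python3 steer.py '{"ticks":[[0, 0, -7, -0.002, 0, -0.04, 0.092], [0, 0, -14, -0.002, 0, -0.06, 0.092], [0, 0, -21, -0.002, 0, -0.06, 0.092], [0, 0, -28, -0.002, 0, -0.06, 0.092], [0, 0, -35, -0.002, 0, -0.06, 0.092], [0, 0, -42, -0.002, 0, -0.06, 0.092], [0, 0, -45, -0.002, 0, -0.06, 0.092], [0, 0, -45, -0.002, 0, -0.06, 0.092]]}'
python3 - <<'E'
from h import *
c=wrist();np.save("w3.npy",c,allow_pickle=True);i=c["img"]
s=telemetry.sense();print(s["tool_pos"],s["orientation"])
p=proj(c,[.480,.1145,.189])[0];print(p);x,y=np.maximum(p.astype(int)-[100,90],0);print(x,y)
save("w3z.png",cv2.resize(i[y:y+180,x:x+200],None,fx=3.3,fy=3.3,interpolation=cv2.INTER_CUBIC))
c=imaging.read_camera("top");np.save("t3.npy",c,allow_pickle=True)
E
```

```text
clock: 7.13
tool_pos: [0.4818, 0.1144, 0.1969]
orientation: [[0.991, 0.131, 0.0], [0.131, -0.991, 0.0], [0.0, -0.0, -1.0]]
ft_force: [0.1, 0.2, 0.2]
opening: 0.0516
grip_force: 0.0
clock: 7.8
tool_pos: [0.4797, 0.1141, 0.2569]
orientation: [[0.607, 0.795, -0.0], [0.795, -0.607, 0.0], [-0.0, -0.0, -1.0]]
ft_force: [0.8, -0.1, -0.7]
opening: 0.0918
grip_force: 0.0
[0.47968603 0.11410339 0.25688854] [[ 6.09255147e-01  7.92974249e-01 -7.76978691e-05]
 [ 7.92974253e-01 -6.09255145e-01  4.98050547e-05]
 [-7.84370066e-06 -9.19563956e-05 -9.99999996e-01]]
[275.04408822 221.72511659]
175 131
```

View pics/w3z.png

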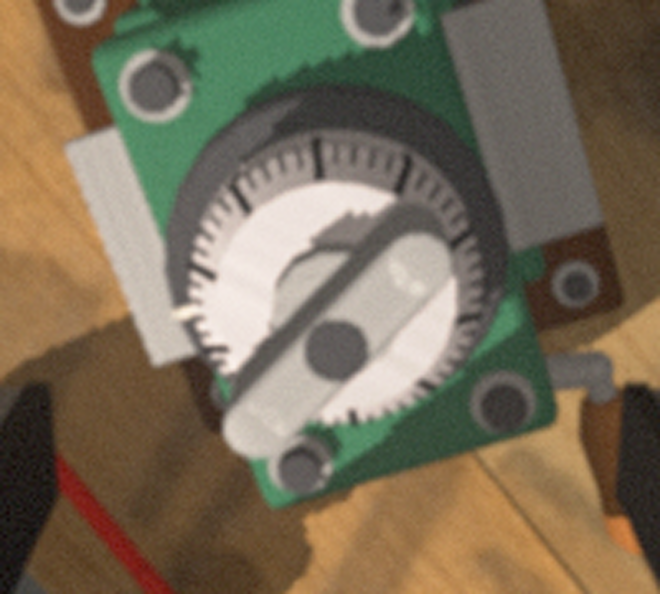

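The red mark is hidden under the bar's lower-left end. Long black marks are visible at crop (203,270), (242,197), (318,158), (402,172) and (460,240), and the index line at (185,313). I'll work out the phase from those.

```bash
python3 - <<'E'
from h import *
c=np.load("w3.npy",allow_pickle=True).item()
f=lambda x,y,z:plane(c,175+(x+.5)/3.3-.5,131+(y+.5)/3.3-.5,z)
H=f(336,350,.219);print("hub",H)
C=np.array([.480,.1145,0])
M=[f(*p,.1855) for p in((203,270),(242,197),(318,158),(402,172),(460,240),(352,415))]
P=np.array(M)[:,:2];A=np.c_[2*P,np.ones(len(P))];q=np.linalg.lstsq(A,(P**2).sum(1),rcond=None)[0];print("circ",q[:2],np.sqrt(q[2]+q[:2]@q[:2]))
for cc in(q[:2],C[:2],H[:2]):
    a=np.degrees(np.arctan2(*(P-cc).T[::-1]));i=f(185,313,.162)[:2]-cc
    ph=a%36;print(cc,a.round(1),"phase",ph.round(1),"idx",np.degrees(np.arctan2(i[1],i[0])),np.hypot(*i))
b=[f(*p,.219) for p in((240,435),(435,255))];d=b[1]-b[0];print("bar",np.degrees(np.arctan2(d[1],d[0])))
t=np.load("t3.npy",allow_pickle=True).item()
h=cv2.cvtColor(t["img"],cv2.COLOR_RGB2HSV)[205:262,195:257]
m=((h[...,0]<8)|(h[...,0]>172))&(h[...,1]>120)&(h[...,2]>80)
for y,x in np.argwhere(m):
    d=plane(t,x+195,y+205,.184)-C;print(x+195,y+205,np.degrees(np.arctan2(d[1],d[0])).round(1),np.hypot(*d[:2]).round(4))
E
```

```text
hub [0.48096101 0.11406821 0.219     ]
circ [0.48156234 0.11459152] 0.029906893018628644
[0.48156234 0.11459152] [ 133.1   96.2   60.1   25.1  -13.9 -120.8] phase [25.1 24.2 24.1 25.1 22.1 23.2] idx 162.65499959616918 0.03944653158477036
[0.48   0.1145] [ 130.7   93.2   57.7   24.   -13.  -118.2] phase [22.7 21.2 21.7 24.  23.  25.8] idx 161.82067425563255 0.0379865515265966
[0.48096101 0.11406821] [ 131.6   95.    59.7   25.5  -12.6 -120.3] phase [23.6 23.  23.7 25.5 23.4 23.7] idx 161.65860938494546 0.039034463241383065
bar 7.199992969916798
```

The marks have phase 24°, so red must be at 204° (predicted 203°) and the index at 161.7°. I'll turn the ring 42° clockwise.

```bash
python3 steer.py '{"ticks":[[0, 0, 0, 0.001, 0.001, 0.03, 0.092], [0, 0, 0, 0.001, 0.001, 0.06, 0.092], [0, 0, 0, 0.001, 0.001, 0.08, 0.092], [0, 0, 0, 0.001, 0.001, 0.0895, 0.092], [0, 0, 0, 0.001, 0.001, 0.0895, 0.092], [0, 0, 0, 0.001, 0.001, 0.0895, 0.05], [0, 0, 0, 0.001, 0.001, 0.0895, 0.05], [0, 0, 0, 0.001, 0.001, 0.0895, 0.05]]}' 15
python3 steer.py '{"ticks":[[0, 0, 0, 0, 0, 0, 0.05], [0, 0, 0, 0, 0, 0, 0.05], [0, 0, 0, 0, 0, 0, 0.05]]}'
```

```text
clock: 8.57
tool_pos: [0.4821, 0.1147, 0.1688]
orientation: [[0.608, 0.794, 0.003], [0.794, -0.608, 0.0], [0.002, 0.002, -1.0]]
ft_force: [-0.8, 0.6, 0.3]
opening: 0.0738
grip_force: 0.0
clock: 8.82
tool_pos: [0.4807, 0.1155, 0.1684]
orientation: [[0.608, 0.794, 0.0], [0.794, -0.608, 0.001], [0.001, -0.001, -1.0]]
ft_force: [-3.3, 2.5, 6.5]
opening: 0.0653
grip_force: 15.0
```

```bash
python3 steer.py '{"ticks":[[0, 0, 6, 0, -0.001, 0, 0.05], [0, 0, 12, 0, -0.001, 0, 0.05], [0, 0, 18, 0, -0.001, 0, 0.05], [0, 0, 24, 0, -0.001, 0, 0.05], [0, 0, 30, 0, -0.001, 0, 0.05], [0, 0, 36, 0, -0.001, 0, 0.05], [0, 0, 40, 0, -0.001, 0, 0.05], [0, 0, 42, 0, -0.001, 0, 0.05]]}'
python3 steer.py '{"ticks":[[0, 0, 0.5, 0, 0, 0, 0.05], [0, 0, 0.5, 0, 0, 0, 0.05], [0, 0, 0.5, 0, 0, 0, 0.05]]}'
python3 - <<'E'
from h import *
s=telemetry.sense();print(s["ft_torque"])
c=wrist();np.save("w4.npy",c,allow_pickle=True);i=c["img"]
p=proj(c,[.480,.1145,.189])[0];x,y=np.maximum(p.astype(int)-[100,110],0);print(p,x,y)
save("w4z.png",cv2.resize(i[y:y+180,x:x+200],None,fx=3.3,fy=3.3,interpolation=cv2.INTER_CUBIC))
E
```

```text
clock: 9.48
tool_pos: [0.481, 0.115, 0.1684]
orientation: [[0.984, 0.18, 0.002], [0.18, -0.984, -0.0], [0.002, 0.0, -1.0]]
ft_force: [-1.8, -0.7, 4.8]
opening: 0.0655
grip_force: 15.0
clock: 9.73
tool_pos: [0.481, 0.115, 0.1684]
orientation: [[0.985, 0.175, 0.002], [0.175, -0.985, -0.0], [0.002, 0.0, -1.0]]
ft_force: [-1.6, -0.8, 6.6]
opening: 0.0654
grip_force: 15.0
[ 0.14704362  0.39532777 -0.08307021]
[275.31699734 286.68466861] 175 176
```

View pics/w4z.png

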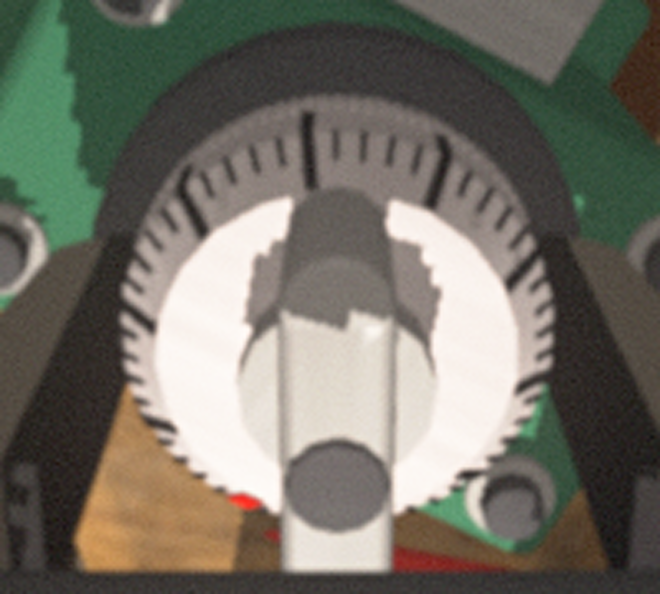

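The red mark is now visible at crop (245,502), lower left of the bar. I'll check its angle.

```bash
python3 - <<'E'
from h import *
c=np.load("w4.npy",allow_pickle=True).item()
f=lambda x,y,z:plane(c,175+(x+.5)/3.3-.5,176+(y+.5)/3.3-.5,z)
print("hub",f(337,485,.219))
for C in((.481,.1147),(.481,.1143),(.4805,.1150)):
    for z in(.1835,.1855):
        d=[(f(*p,z)[:2]-C) for p in((194,203),(309,150),(438,172),(245,502))]
        print(C,[(round(np.degrees(np.arctan2(v[1],v[0]))%360,1),round(np.hypot(*v),4)) for v in d])
t=imaging.read_camera("top")
B=[[plane(t,175+(x+.5)/6-.5,190+(y+.5)/6-.5,.012)[:2] for x,y in((200,38),(605,180),(475,545),(65,398))]][0]
for a,b,o in((0,1,90),(3,2,90),(3,0,0),(2,1,0)):
    d=B[b]-B[a];print("yaw",np.degrees(np.arctan2(d[1],d[0]))+o)
E
```

```text
hub [0.48094552 0.11398404 0.219     ]
(0.481, 0.1147) [(np.float64(51.7), np.float64(0.0299)), (np.float64(16.1), np.float64(0.0306)), (np.float64(340.7), np.float64(0.031)), (np.float64(164.0), np.float64(0.0313))]
(0.481, 0.1147) [(np.float64(50.4), np.float64(0.0303)), (np.float64(15.9), np.float64(0.0312)), (np.float64(341.7), np.float64(0.0316)), (np.float64(163.1), np.float64(0.0299))]
(0.481, 0.1143) [(np.float64(52.2), np.float64(0.0302)), (np.float64(16.8), np.float64(0.0307)), (np.float64(341.4), np.float64(0.0309)), (np.float64(163.3), np.float64(0.0314))]
(0.481, 0.1143) [(np.float64(50.8), np.float64(0.0306)), (np.float64(16.6), np.float64(0.0313)), (np.float64(342.4), np.float64(0.0314)), (np.float64(162.3), np.float64(0.0301))]
(0.4805, 0.115) [(np.float64(50.6), np.float64(0.03)), (np.float64(15.3), np.float64(0.031)), (np.float64(340.5), np.float64(0.0316)), (np.float64(164.2), np.float64(0.0308))]
(0.4805, 0.115) [(np.float64(49.3), np.float64(0.0304)), (np.float64(15.1), np.float64(0.0316)), (np.float64(341.5), np.float64(0.0321)), (np.float64(163.3), np.float64(0.0294))]
yaw -18.356586802685996
yaw -18.58741667853154
yaw -18.830699651926913
yaw -18.610381004862084
```

Red is at about 162° against the index at 161.4–161.7°. I'll release, lift a little and confirm.

```bash
python3 steer.py '{"ticks":[[0, 0, 0, 0, 0, 0, 0.092], [0, 0, 0, 0, 0, 0, 0.092], [0, 0, 0, 0, 0, 0, 0.092], [0, 0, 0, 0, 0, 0, 0.092], [0, 0, 0, 0, 0, 0, 0.092], [0, 0, 0, 0, 0, -0.03, 0.092], [0, 0, 0, 0, 0, -0.07, 0.092], [0, 0, 0, 0, 0, -0.09, 0.092]]}'
python3 steer.py '{"ticks":[[0, 0, 0, 0, 0, 0, 0.092], [0, 0, 0, 0, 0, 0, 0.092]]}'
python3 - <<'E'
from h import *
c=wrist();np.save("w5.npy",c,allow_pickle=True);i=c["img"]
p=proj(c,[.481,.1145,.189])[0];x,y=np.maximum(p.astype(int)-[100,90],0);print(p,x,y)
save("w5z.png",cv2.resize(i[y:y+180,x:x+200],None,fx=3.3,fy=3.3,interpolation=cv2.INTER_CUBIC))
E
```

```text
clock: 10.5
tool_pos: [0.4814, 0.1156, 0.2607]
orientation: [[0.985, 0.175, 0.003], [0.175, -0.985, 0.001], [0.004, -0.0, -1.0]]
ft_force: [2.0, 1.7, 0.8]
opening: 0.0918
grip_force: 0.0
clock: 10.67
tool_pos: [0.4808, 0.115, 0.2583]
orientation: [[0.985, 0.175, 0.002], [0.175, -0.985, -0.0], [0.002, 0.0, -1.0]]
ft_force: [-0.1, -0.8, -1.0]
opening: 0.092
grip_force: 0.0
[275.99982804 223.09507885] 175 133
```

View pics/w5z.png

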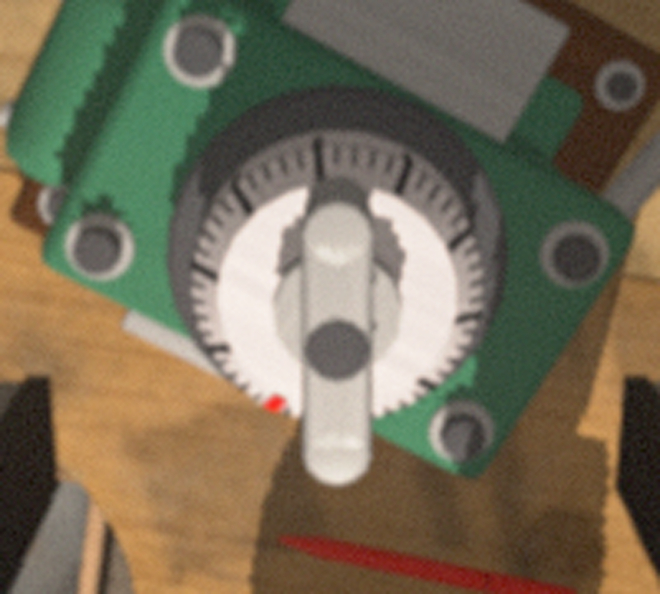

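Red is at crop (275,404), and the index is hidden below the ring's edge in this view. The ring stayed put. I'll check the angle from this picture.

```bash
python3 - <<'E'
from h import *
c=np.load("w5.npy",allow_pickle=True).item()
f=lambda x,y,z:plane(c,175+(x+.5)/3.3-.5,133+(y+.5)/3.3-.5,z)
H=f(337,349,.219);print("hub",H)
off=[108,144,180,216,0]
for C in((.481,.1147),H[:2]):
    d=[(f(*p,.1855)[:2]-C) for p in((243,197),(320,158),(404,172),(462,237),(275,404))]
    print(C,[((np.degrees(np.arctan2(v[1],v[0]))+o)%360).round(1) for v,o in zip(d,off)])
b=[f(*p,.219)[:2] for p in((337,465),(337,225))];d=b[1]-b[0];print("bar",np.degrees(np.arctan2(d[1],d[0])))
E
```

```text
hub [0.48106126 0.1139723  0.219     ]
(0.481, 0.1147) [np.float64(159.7), np.float64(159.4), np.float64(161.1), np.float64(160.7), np.float64(163.4)]
[0.48106126 0.1139723 ] [np.float64(160.6), np.float64(160.7), np.float64(162.3), np.float64(161.4), np.float64(162.1)]
bar 9.982968865510905
```

Red ≈161.4°, so it is set, and the bar is at 10° on its stop. Next I'll grip the bar and back off 72°.

```bash
python3 steer.py '{"ticks":[[0, 0, 0, 0, -0, 0.03, 0.06], [0, 0, 0, 0, 0, 0.05, 0.05], [0, 0, 0, 0, 0, 0.061, 0.05], [0, 0, 0, 0, 0, 0.061, 0], [0, 0, 0, 0, 0, 0.061, 0], [0, 0, 0, 0, 0, 0.061, 0], [0, 0, 0, 0, 0, 0.061, 0], [0, 0, 0, 0, 0, 0.061, 0]]}' 30
python3 steer.py '{"ticks":[[0, 0, 0, 0, 0, 0, 0], [0, 0, 0, 0, 0, 0, 0], [0, 0, 0, 0, 0, 0, 0], [0, 0, 0, 0, 0, 0, 0]]}'
python3 steer.py '{"ticks":[[0, 0, -5, 0, 0, 0, 0], [0, 0, -10, 0, 0, 0, 0], [0, 0, -15, 0, 0, 0, 0], [0, 0, -20, 0, 0, 0, 0], [0, 0, -25, 0, 0, 0, 0], [0, 0, -30, 0, 0, 0, 0], [0, 0, -35, 0, 0, 0, 0], [0, 0, -40, 0, 0, 0, 0]]}'
python3 steer.py '{"ticks":[[0, 0, -5, 0, 0, 0, 0], [0, 0, -10, 0, 0, 0, 0], [0, 0, -15, 0, 0, 0, 0], [0, 0, -20, 0, 0, 0, 0], [0, 0, -25, 0, 0, 0, 0], [0, 0, -29, 0, 0, 0, 0], [0, 0, -32, 0, 0, 0, 0], [0, 0, -32, 0, 0, 0, 0]]}'
python3 steer.py '{"ticks":[[0, 0, 0, 0, 0, 0, 0], [0, 0, 0, 0, 0, 0, 0]]}'
python3 -c "
from rig import r, imaging, telemetry;import numpy as np
s=telemetry.sense();print(s['ft_torque'],np.degrees(np.arctan2(s['orientation'][1][0],s['orientation'][0][0])))"
```

```text
clock: 11.38
tool_pos: [0.4809, 0.1152, 0.1973]
orientation: [[0.985, 0.175, 0.002], [0.175, -0.985, 0.0], [0.002, 0.0, -1.0]]
ft_force: [0.6, 0.3, -0.2]
opening: 0.0407
grip_force: 0.0
clock: 11.72
tool_pos: [0.4803, 0.115, 0.1966]
orientation: [[0.985, 0.175, 0.0], [0.175, -0.985, -0.0], [0.0, 0.0, -1.0]]
ft_force: [1.3, -0.7, 0.4]
opening: 0.014
grip_force: 2.4
clock: 12.38
tool_pos: [0.4802, 0.1151, 0.1966]
orientation: [[0.639, 0.769, -0.0], [0.769, -0.639, 0.0], [0.0, -0.0, -1.0]]
ft_force: [-0.7, -0.4, 1.0]
opening: 0.0138
grip_force: 30.0
clock: 13.05
tool_pos: [0.4801, 0.1152, 0.1966]
orientation: [[0.137, 0.991, -0.0], [0.991, -0.137, 0.0], [0.0, -0.0, -1.0]]
ft_force: [-1.4, 0.8, 2.3]
opening: 0.0142
grip_force: 30.0
clock: 13.22
tool_pos: [0.4801, 0.1152, 0.1966]
orientation: [[0.139, 0.99, -0.0], [0.99, -0.139, -0.0], [-0.0, -0.0, -1.0]]
ft_force: [-2.3, 0.7, 3.8]
opening: 0.0136
grip_force: 30.0
[0.04181814 0.42315268 0.23326119] 82.02990560870177
```

```bash
python3 steer.py '{"ticks":[[0, 0, 0, 0, 0, 0, 0.092], [0, 0, 0, 0, 0, 0, 0.092], [0, 0, 0, 0, 0, 0, 0.092], [0, 0, 0, 0, 0, 0, 0.092], [0, 0, 0, 0, 0, 0, 0.092], [0, 0, 0, 0, 0, -0.03, 0.092], [0, 0, 0, 0, 0, -0.06, 0.092], [0, 0, 0, 0, 0, -0.06, 0.092]]}'
python3 steer.py '{"ticks":[[0, 0, 0, 0, 0, 0, 0.092], [0, 0, 0, 0, 0, 0, 0.092]]}'
python3 - <<'E'
from h import *
c=wrist();np.save("w6.npy",c,allow_pickle=True);i=c["img"]
p=proj(c,[.481,.1145,.189])[0];x,y=np.maximum(p.astype(int)-[100,90],0);print(p,x,y)
save("w6z.png",cv2.resize(i[y:y+180,x:x+200],None,fx=3.3,fy=3.3,interpolation=cv2.INTER_CUBIC))
E
```

```text
clock: 13.88
tool_pos: [0.4831, 0.1163, 0.2613]
orientation: [[0.138, 0.99, 0.008], [0.99, -0.138, 0.001], [0.003, 0.008, -1.0]]
ft_force: [-0.0, -0.1, 0.1]
opening: 0.0644
grip_force: 0.0
clock: 14.05
tool_pos: [0.48, 0.1147, 0.256]
orientation: [[0.139, 0.99, -0.0], [0.99, -0.139, -0.001], [-0.001, -0.0, -1.0]]
ft_force: [0.2, 0.5, 0.9]
opening: 0.0784
grip_force: 0.0
[276.75577994 221.93817767] 176 131
```

View pics/w6z.png

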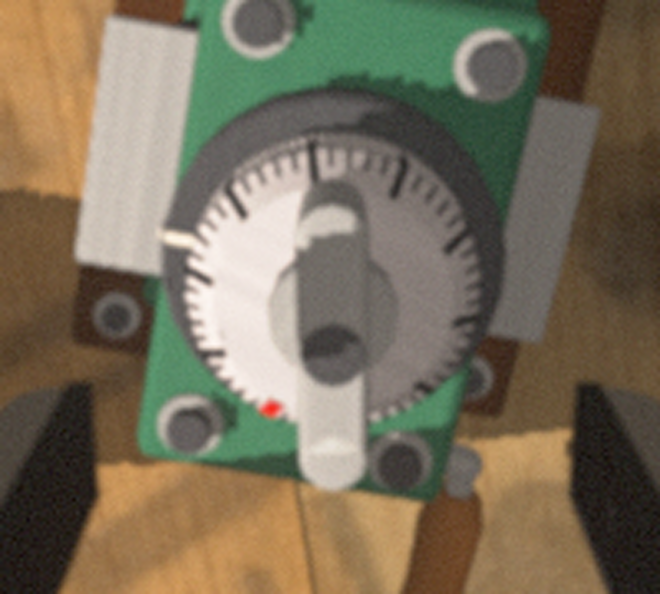

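Red is at crop (270,408), the long marks clockwise of it at (212,355) and (200,280), and the index at (180,238). I'll check with the parallax removed.

```bash
python3 - <<'E'
from h import *
c=np.load("w6.npy",allow_pickle=True).item()
f=lambda x,y,z:plane(c,176+(x+.5)/3.3-.5,131+(y+.5)/3.3-.5,z)
H=f(332,354,.219);print("hub",H)
L=[(200,280),(237,198),(313,160),(398,176),(455,240),(270,408)];off=[0,36,72,108,144,-72]
P=np.array([f(*p,.1855)[:2] for p in L])
for C in((.481,.1147),(.4808,.1142)):
    d=P-C;print(C,[((np.degrees(np.arctan2(v[1],v[0]))+o)%360).round(1) for v,o in zip(d,off)])
    v=f(180,238,.162)[:2]-C;print("idx",np.degrees(np.arctan2(v[1],v[0])))
b=[f(*p,.219)[:2] for p in((332,470),(333,225))];d=b[1]-b[0];print("bar",np.degrees(np.arctan2(d[1],d[0])))
E
```

```text
hub [0.48061338 0.114196   0.219     ]
(0.481, 0.1147) [np.float64(165.1), np.float64(161.2), np.float64(162.1), np.float64(162.8), np.float64(161.6), np.float64(161.9)]
idx 162.0516887162857
(0.4808, 0.1142) [np.float64(164.1), np.float64(160.4), np.float64(161.8), np.float64(163.1), np.float64(162.4), np.float64(161.7)]
idx 161.2228566222525
bar 81.73294630572966
```

Second mark is at about 162° against the index at about 161.5°, and the handle is backed off about 72°. I'll lift clear, let it settle and hand in.

```bash
python3 steer.py '{"ticks":[[0, 0, 0, 0, 0, -0.03, 0.092], [0, 0, 0, 0, 0, -0.06, 0.092], [0, 0, 0, 0, 0, -0.08, 0.092], [0, 0, 0, 0, 0, -0.08, 0.092], [0, 0, 0, 0, 0, -0.08, 0.092], [0, 0, 0, 0, 0, -0.08, 0.092]]}' && python3 -c "
from rig import r, imaging, telemetry;print(r.hand_in())"
```

```text
clock: 14.6
tool_pos: [0.4795, 0.1146, 0.3348]
orientation: [[0.138, 0.99, -0.003], [0.99, -0.138, -0.001], [-0.001, -0.003, -1.0]]
ft_force: [0.4, -0.1, 0.7]
opening: 0.0919
grip_force: 0.0
the job is handed in; nothing more can be done
None
```

The mill is zeroed, backed off about 72° with the second long mark within about 1° of the index line by my camera measurements, and handed in; the hand-in returned no verdict.

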